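# Close the mounting mould with its bayonet closure

### The arm

A 6-joint arm with a two-finger parallel gripper is mounted at the origin on the work surface. World frame = base frame: x ahead of the robot, y to its left, z up, the work surface at z = 0. Lengths are in m, angles in rad, forces in N, time in s.
With the tool pointing down it reaches from about 0.35 to 0.925 m from the base axis. Payload 6.4 kg.
Tool frame: the origin (TCP) lies at the very end of the fingers, on their centre line; the grasp point (between the pads) lies 19 mm behind it; z points along the fingers, y is the line along which they close (so a half turn about z gives the same grasp; the last joint's range is limited). The gripper opens to 85 mm and grips with 20 to 120 N. Pads are 22 mm wide; open, the fingers measure 114 mm over their backs; the gripper's body (76 mm by 85 mm) begins 54 mm behind the grasp point. The pads swing forward as they close: fully open they stand 13 mm farther back than shut.
Start: joints at [-1.477, 0.245, 1.558, -0, 1.339, -0.174], TCP at [0.172, -0.627, 0.231] pointing down, gripper open.
Joint ranges: [-3.13, 3.13], [-1.02, 2.26], [0.13, 2.54], [-0.95, 4.09], [0.21, 2.88], [-2.74, 2.74]. Speed limits (rad/s): [2.57, 2.57, 3.14, 3.14, 3.14, 3.14].

### API

Orientations are given as a unit quaternion [w, x, y, z].
In Python, from station import monitor, imaging, job gives the robot as it stands.
- The arm moves only by the tool move_arm, never from a script. Its arguments are lists of equal length, an entry for each row: "dp": the shift along the tool's x, y, z each as a share of 0.4 m, from -1 to 1, a list of three; "turn": the turn, a rotation vector about the tool's x, y, z each as a share of 0.12 rad, from -1 to 1, a list of three; "fingers": the finger opening in mm, from 0 to 85.4. A call has 1 to 10 rows; each row shifts and turns the commanded pose from where the row before left it, along the tool's axes as they then stand; what a row does not reach is not made up. A row lasts 1/8 s, in which the tool goes at most 62.5 mm and 10.7 degrees, less where a joint would pass 70% of its speed; a pose out of reach is approached as far as the arm can. A call with a number of a shift or a turn outside -1 to 1 is refused whole. A call with a gripper value outside its range is refused whole. The fingers move at their own pace and stop on an object; "force" is the grip in N (left out, the last holds). Time passes only in rows, so rows that do not move let the fingers close. It gives the time, the measured TCP pose, the force and the opening at its end, in the units of the state.
- monitor.sense(): the state, without advancing time (a new reading comes with each control period).
- imaging.capture(name): name is "scene" or "top" or "wrist"; returns (picture, depth): 420x560x3 uint8, red, green, blue; 420x560 float32, m along the optical axis (not along the pixel's ray), 0 where there is no reading.
- imaging.camera_model(name): a dict with "mtx" (3x3 intrinsics, pixels), "dist" ([k1, k2, p1, p2, k3] as OpenCV has them; the pictures are not rectified), "rvec" (rotation vector, rad) and "tvec" (3), from world to camera coordinates, as OpenCV has them; the wrist camera has in their place "hand_eye" (4x4, takes a point from camera to tool coordinates, whose origin is the TCP and whose axes are the flange's). Camera axes: x right, y down, z forward; pixel columns grow to the right and rows downward; lengths in m; the calibration is good to about 2 mm. A picture is of the moment at which its call begins: read the wrist's pose just before it. camera_model takes no time and is no camera call.
- job.sign_off(): hands the job in, once; it reports no verdict.
The state is a dict: "clock": time; "joint_pos": joint angles; "joint_vel": joint speeds; "tau": joint torques, N m; "position": TCP position; "tcp_rot": TCP orientation; "contact_force": force on the tool from outside, world axes, zero at the start; "torque": the same for the moment, N m; "finger_gap": finger opening in m.
Only numpy, scipy, OpenCV 4.12 (cv2) and the standard library are available. Lean on these libraries where they do the work, as an engineer would, in place of code of your own. Each camera call takes 0.05 s, during which the arm holds its last target. There are 200 camera calls.

### The job

Lock the mould shut: take the bayonet closure from its stand by its bar grip, feel for the two slots of the mould's mouth, push the closure right down against the spring and twist it a quarter turn clockwise (seen from above) so that it springs up into its lock, then let go. Never force it (press and twist with no more than about 30 N, or 3 kg), and leave the other things on the bench where they are.

Things in the scene. Friction and masses are not known exactly. Their poses are not given: they have to be found in the camera images.
- mould: Fixed steel mould: dark base plate 150 (x) x 130 (y) x 12 mm, on it an upright cylinder of 92 mm diameter, crowned by a knurled ring of 100 mm diameter whose flat top is 100 mm above the origin. Origin: centre of the plate's underside, on the vertical axis; z up. Closure origin heights above it: lugs resting on the ring 88 mm, let go unturned 85, locked 77, swinging under the ledge 71 to 74.
- mouth (a point): Centre of the ring's mouth, level with its top, axes as the mould's. Round hole 43 mm wide with two opposite slots 14 mm wide, reaching 31 mm from the axis, near the mould's +x and -x sides: the ring is set by hand within 0.35 rad either way of that and stays so. This angle is not measured; feel or see it. Edges are square. Lugs resting on the ring stand on its flat top.
- lock (a point): On the mould's axis, 8 mm below the ring's top: underside of the ledge. Below it the lugs swing clockwise from above (negative about z) a quarter turn from the slots, to a solid stop about 0.12 rad farther; anticlockwise is blocked. At the quarter turn two recesses 3 mm deep, 15 mm wide in the underside let the lugs spring up and lock. Bottomed, the cap lies on the ring.
- ram (a joint): Flat round spring ram, 38 mm diameter, in the mouth, its top 15 mm below the ring's top when free (value 0). Value in m, negative when pushed down, to -0.022. It pushes the closure up with 5 N at first touch and 0.4 N more per mm: about 8 N locked, 11 N bottomed.
- closure: Loose steel closure, about 0.3 kg, 67 mm tall, upright. Origin: centre of its flat nose (bottom), z up. Plug 40 mm wide, 0 to 29 mm, nose tapered to 31 mm over 10 mm; two lugs 9 mm wide, at 12 to 18 mm, stick out along +x and -x to 27 mm from the axis; round cap 72 mm wide, 29 to 35 mm; black bar grip 56 mm along x, 14 mm in y, 35 to 67 mm. A half turn leaves it the same.
- stand: Fixed upright ring of light wood holding the closure by its cap: 84 mm outer and 60 mm inner diameter, 40 mm tall. Origin: centre of its underside. The closure's origin is at first 11 mm above it; the closure lifts straight out and its yaw is arbitrary.
- dishes: Stack of three clear round dishes, 92 mm diameter, 45 mm tall, loose, to be left alone. Origin: centre of the underside.
- wash_bottle: White plastic wash bottle, 66 mm diameter, 190 mm tall with its spout, loose, to be left alone. Origin: centre of the underside.
- jar: Jar with a black cap, 60 mm diameter, 80 mm tall, loose, to be left alone. Origin: centre of the underside.
- spanner: Steel spanner 160 mm long lying flat, to be left alone. Origin: near its middle, at the underside.

How it is judged:
On the way, in this order (a step that is already met when the one before it is completed fails the run):
1. the closure is lifted out of its stand (z of closure in the frame of stand above 0.06 m), for 0.1 s.
2. the closure is pushed down in the mouth, its lugs below the ledge (horizontal distance between closure and mould below 0.004 m and z of closure in the frame of mould below 0.0745 m and angle between closure's own z axis and vertical below 0.1 rad), for 0.1 s.
At the end, for the whole second after the job is handed in: The closure sits in the mould's mouth, locked and at rest: centred within 4 mm, upright within 0.08 rad, its bar within 0.6 rad of the mould's y axis, and its origin 75.5 to 79.5 mm above the mould's origin (sprung up into the lock: 77 mm), the gripper clear of it (horizontal distance between closure and mould below 0.004 m and z of closure in the frame of mould between 0.0755 and 0.0795 m and angle between closure's own z axis and vertical below 0.08 rad and angle between the x axis of closure and the y axis of mould, either way round below 0.6 rad and linear speed of closure below 0.01 m/s); the robot touches nothing.
It fails at once if the closure is forced against the mould with more than 70 N, summed over its contacts (contact force between closure and mould above 70 N).
It fails at once if the robot strikes the mould with more than 45 N (contact force between any of the arm, the fingers and mould above 45 N).
It fails at once if one of the other things is moved by more than 20 mm (distance of any of dishes, wash_bottle, jar, spanner from where it was at the start of the episode above 0.02 m).
It also fails if it takes over 67 s, if anything falls off the work surface, if the arm or the gripper's body presses on something with over 40 N, if the wrist force passes 120 N, or if a joint passes its speed limit or range.

## Working session

There is one attempt and no reset: what is moved stays moved. The work goes in short steps, Python scripts to look and compute and a tool call to move; the robot and the scene stay as the last step left them, time stands still between calls to the robot, and variables do not carry over. Pictures are saved under pics/ and viewed, on a budget of 10 in all, crops included, one or two more only if the job needs it, and the job is handed in when it is done.

Besides the shell and the picture viewer there is one more tool, called after "Request:" in YAML: its name, and indented under it one key for each argument. move_arm: Moves the arm, as the interface text tells. Its arguments: {"type":"object","properties":{"dp":{"type":"array"},"turn":{"type":"array"},"fingers":{"type":"array"},"force":{"type":"number"}},"required":["dp","turn","fingers"]}

```bash
mkdir -p pics; ls; python3 - <<'E'
from station import monitor, imaging
import cv2,numpy as np
s=monitor.sense();print(s)
for n in("scene","top"):
    p,d=imaging.capture(n);cv2.imwrite(f"pics/{n}0.png",p[:,:,::-1]);np.save(f"pics/{n}0.npy",d);np.save(f"pics/{n}0p.npy",p)
    print(n,imaging.camera_model(n))
print(imaging.camera_model("wrist"))
E
```

```text
pics
{'clock': 0.0, 'joint_pos': array([-1.47710843e+00,  2.45780160e-01,  1.55903791e+00,  3.38846264e-06,
        1.33870791e+00, -1.74121251e-01]), 'joint_vel': array([ 0.00034735,  0.00012974, -0.00023999, -0.00127142,  0.0006527 ,
        0.00059961]), 'tau': array([ 1.25528080e-03, -4.29515040e+01, -3.26124072e+01, -3.94354390e-05,
        5.44249022e-03,  4.58442884e-07]), 'position': array([ 0.17194177, -0.62625677,  0.23018918]), 'tcp_rot': array([-9.65814906e-04,  9.91047760e-01,  1.33504319e-01,  4.05125846e-05]), 'contact_force': array([ 0.87654043, -0.38928496, -0.25155383]), 'torque': array([-0.02553189,  0.02808072, -0.00864871]), 'finger_gap': 0.0850365699589467}
scene {'mtx': array([[380.03165632,   0.        , 275.02234622],
       [  0.        , 380.03165632, 212.78634273],
       [  0.        ,   0.        ,   1.        ]]), 'dist': array([-0.03513084,  0.        ,  0.        ,  0.        ,  0.        ]), 'rvec': array([ 1.38224241,  2.09523032, -0.92621782]), 'tvec': array([ 0.2471758 , -0.31670313,  1.46615021])}
top {'mtx': array([[444.5305544 ,   0.        , 2
[... 205 characters left out ...]
ray([ 2.2159453 , -2.15814819,  0.11633053]), 'tvec': array([-0.03324254,  0.64348052,  1.18112582])}
{'mtx': array([[310.63901717,   0.        , 285.87224877],
       [  0.        , 310.63901717, 212.33110443],
       [  0.        ,   0.        ,   1.        ]]), 'dist': array([-0.00015182,  0.        ,  0.        ,  0.        ,  0.        ]), 'hand_eye': array([[ 4.73383696e-04, -9.54843996e-01, -2.97107253e-01,
         7.62764345e-02],
       [ 9.99999887e-01,  4.62080256e-04,  1.08274317e-04,
         1.55458834e-04],
       [ 3.39023140e-05, -2.97107271e-01,  9.54844107e-01,
        -1.43021512e-01],
       [ 0.00000000e+00,  0.00000000e+00,  0.00000000e+00,
         1.00000000e+00]])}
```

View pics/top0.png

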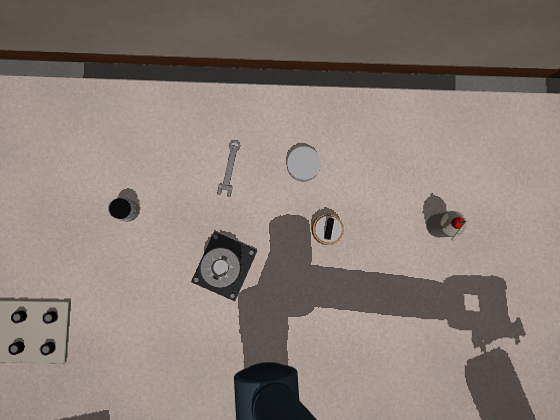

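View pics/scene0.png

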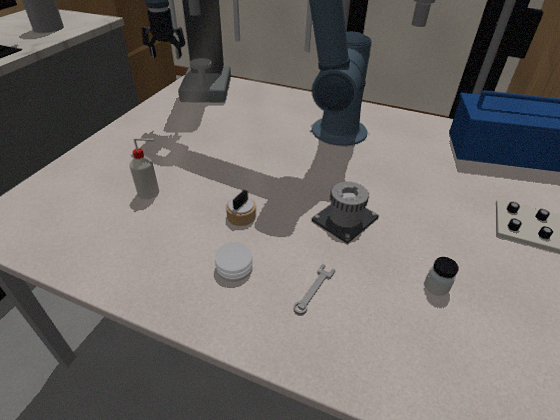

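The top view shows the closure in its stand at about (328,229), with the bar almost vertical in the image. The mould ring is at (220,267) on a tilted dark plate. The scene view agrees, and nothing stands between the two.

```bash
cat >h.py <<'E'
from station import monitor, imaging
import cv2,numpy as np
from scipy.spatial.transform import Rotation as R
def tool(s): 
    q=s['tcp_rot']; return R.from_quat([q[1],q[2],q[3],q[0]]).as_matrix(),s['position']
def cam(n,s=None):
    m=imaging.camera_model(n)
    if n=='wrist':
        Rt,p=tool(s);H=m['hand_eye'];return m,Rt@H[:3,:3],Rt@H[:3,3]+p
    A=cv2.Rodrigues(m['rvec'])[0];return m,A.T,-A.T@m['tvec']
def plane(px,z,n,s=None):
    m,A,c=cam(n,s)
    u=cv2.undistortPoints(np.array(px,float).reshape(-1,1,2),m['mtx'],m['dist'])[:,0]
    r=np.c_[u,np.ones(len(u))]@A.T
    return c+r*((z-c[2])/r[:,2])[:,None]
def blob(mask,roi):
    x0,y0,x1,y1=roi;k=np.zeros(mask.shape,np.uint8);k[y0:y1,x0:x1]=mask[y0:y1,x0:x1]
    cs=cv2.findContours(k,cv2.RETR_EXTERNAL,cv2.CHAIN_APPROX_NONE)[0]
    return max(cs,key=cv2.contourArea)[:,0]
def rect(c,z,n,s=None):
    w=plane(c,z,n,s)[:,:2]
    r=cv2.minAreaRect((w*1000).astype(np.float32));b=cv2.boxPoints(r);e=max(b[1]-b[0],b[2]-b[1],key=np.linalg.norm)
    return np.round(r[0],1),np.round(r[1],1),np.arctan2(e[1],e[0])
E
python3 - <<'E'
from h import *
p=np.load('pics/top0p.npy').astype(int);g=p.sum(2)
c=blob(g<150,(312,212,345,246));print('bar',rect(c,.078,'top'))
c=blob(g<200,(188,225,262,303));print('plate',rect(c,.012,'top'))
print('ring',plane([[220,267]],.1,'top'),'stand',plane([[328,229]],.045,'top'))
E
```

```text
bar (array([ 591.6, -123.9]), array([16.3, 54.6]), np.float32(-0.16186565))
plate (array([485.5, 151.9]), array([130.8, 150.5]), np.float32(-0.38743865))
ring [[0.48520812 0.15125346 0.1       ]] stand [[ 0.59035433 -0.1257691   0.045     ]]
```

```bash
cat >>h.py <<'E'
def go(t,psi=None):
    s=monitor.sense();Rt,p=tool(s);d=Rt.T@(np.array(t)-p);a=np.arctan2(Rt[1,0],Rt[0,0])
    print('dp',np.round(d/.4,4),'yaw',round(a,4),'tilt',np.round(Rt[:,2],4),'t',s['clock'],'F',np.round(s['contact_force'],1))
    if psi is not None: print('turnz total shares',(((a-psi)+np.pi)%(2*np.pi)-np.pi)/.12)
E
python3 -c "
from h import *
go([.56,.01,.25],2.98)"
```

```text
dp [ 1.3566 -1.2774 -0.0467] yaw 0.2679 tilt [-2.0e-04  1.7e-03 -1.0e+00] t 0.1 F [ 0.3 -0.6 -0.4]
turnz total shares -22.60119179964114
```

Request:
move_arm:
  dp:
    - [0.0969, -0.0912, -0.0033]
    - [0.0969, -0.0912, -0.0033]
    - [0.0969, -0.0912, -0.0033]
    - [0.0969, -0.0912, -0.0033]
    - [0.0969, -0.0912, -0.0033]
    - [0.0969, -0.0912, -0.0033]
    - [0.0969, -0.0912, -0.0033]
    - [0.0969, -0.0912, -0.0033]
    - [0.0969, -0.0912, -0.0033]
    - [0.0969, -0.0912, -0.0033]
  turn:
    - [0, 0, 0]
    - [0, 0, 0]
    - [0, 0, 0]
    - [0, 0, 0]
    - [0, 0, 0]
    - [0, 0, 0]
    - [0, 0, 0]
    - [0, 0, 0]
    - [0, 0, 0]
    - [0, 0, 0]
  fingers: [85, 85, 85, 85, 85, 85, 85, 85, 85, 85]

```text
clock: 1.35
position: [0.4497, -0.1707, 0.2443]
tcp_rot: [-0.0, 0.991, 0.133, -0.0]
contact_force: [1.1, 0.2, -0.1]
finger_gap: 0.0848
```

Request:
move_arm:
  dp:
    - [0.0969, -0.0912, -0.0033]
    - [0.0969, -0.0912, -0.0033]
    - [0.0969, -0.0912, -0.0033]
    - [0.0969, -0.0912, -0.0033]
    - [0, 0, 0]
    - [0, 0, 0]
    - [0, 0, 0]
    - [0, 0, 0]
    - [0, 0, 0]
    - [0, 0, 0]
  turn:
    - [0, 0, 0]
    - [0, 0, 0]
    - [0, 0, 0]
    - [0, 0, 0]
    - [0, 0, -1]
    - [0, 0, -1]
    - [0, 0, -1]
    - [0, 0, -1]
    - [0, 0, -1]
    - [0, 0, -1]
  fingers: [85, 85, 85, 85, 85, 85, 85, 85, 85, 85]

```text
clock: 2.6
position: [0.5598, 0.0093, 0.2492]
tcp_rot: [-0.0, 0.88, 0.476, -0.0]
contact_force: [0.2, -1.3, -0.8]
finger_gap: 0.0847
```

Request:
move_arm:
  dp:
    - [0, 0, 0]
    - [0, 0, 0]
    - [0, 0, 0]
    - [0, 0, 0]
    - [0, 0, 0]
    - [0, 0, 0]
    - [0, 0, 0]
    - [0, 0, 0]
    - [0, 0, 0]
    - [0, 0, 0]
  turn:
    - [0, 0, -1]
    - [0, 0, -1]
    - [0, 0, -1]
    - [0, 0, -1]
    - [0, 0, -1]
    - [0, 0, -1]
    - [0, 0, -1]
    - [0, 0, -1]
    - [0, 0, -1]
    - [0, 0, -1]
  fingers: [85, 85, 85, 85, 85, 85, 85, 85, 85, 85]

```text
clock: 3.85
position: [0.5598, 0.0093, 0.2492]
tcp_rot: [-0.001, 0.457, 0.889, -0.0]
contact_force: [0.8, 0.4, -0.4]
finger_gap: 0.0848
```

Request:
move_arm:
  dp:
    - [0, 0, 0]
    - [0, 0, 0]
    - [0, 0, 0]
    - [0, 0, 0]
    - [0, 0, 0]
    - [0, 0, 0]
    - [0, 0, 0]
    - [0, 0, 0]
  turn:
    - [0, 0, -1]
    - [0, 0, -1]
    - [0, 0, -1]
    - [0, 0, -1]
    - [0, 0, -1]
    - [0, 0, -1]
    - [0, 0, -0.6]
    - [0, 0, 0]
  fingers: [85, 85, 85, 85, 85, 85, 85, 85]

```text
clock: 4.85
position: [0.5599, 0.0093, 0.2493]
tcp_rot: [-0.0, 0.081, 0.997, 0.0]
contact_force: [0.0, 0.2, -0.5]
finger_gap: 0.0845
```

```bash
python3 - <<'E'
from h import *
s=monitor.sense();p,d=imaging.capture('wrist');np.savez('pics/w1.npz',p=p,d=d,q=s['tcp_rot'],x=s['position'])
cv2.imwrite('pics/w1.png',p[:,:,::-1]);print(s['position'],s['joint_pos']);go([.5916,-.1239,.18],2.98)
E
```

```text
[0.55985852 0.00929887 0.2493069 ] [-1.85860117e-01  2.00430136e-02  1.77255812e+00 -1.59516468e-05
  1.34984735e+00 -1.59398765e+00]
dp [-0.1323 -0.3157  0.1733] yaw 2.9785 tilt [-7.e-04  1.e-04 -1.e+00] t 4.9 F [ 0.1  0.5 -0.6]
turnz total shares -0.01211335104177591
```

View pics/w1.png

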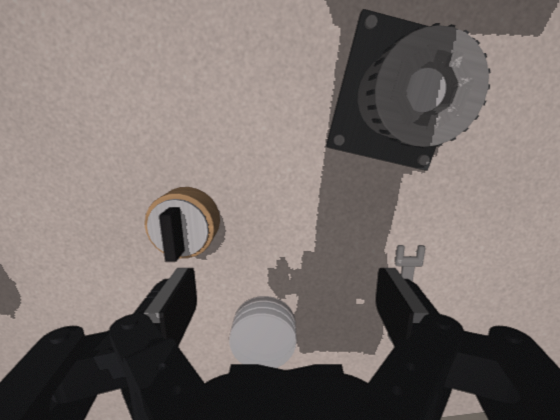

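Closure bar at (173,233), ring centred at (432,86), with slots toward (450,60) and (420,115). I'll project the ring top onto a metric plane to measure the slot angle.

```bash
cat >>h.py <<'E'
def ortho(p,s,c,z,half,res):
    m,A,o=cam('wrist',s);n=int(2*half/res);i=(np.arange(n)-n/2+.5)*res
    X,Y=np.meshgrid(c[0]+i,c[1]-i);P=np.c_[X.ravel(),Y.ravel(),np.full(n*n,z)]
    q=(P-o)@A;u=cv2.projectPoints(q,np.zeros(3),np.zeros(3),m['mtx'],m['dist'])[0].reshape(n,n,2).astype(np.float32)
    return cv2.remap(p,u[...,0],u[...,1],cv2.INTER_CUBIC)
E
python3 - <<'E'
from h import *
w=np.load('pics/w1.npz');s=dict(tcp_rot=w['q'],position=w['x'])
a=ortho(w['p'],s,(.4855,.1519),.1,.06,.0003);b=ortho(w['p'],s,(.5916,-.1239),.078,.06,.0003)
np.save('pics/oa.npy',a);o=np.hstack([a,b])[:,:,::-1].copy()
cv2.circle(o,(200,200),167,(0,255,0),1);cv2.imwrite('pics/o1.png',o)
E
```

```text
(no output)
```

View pics/o1.png

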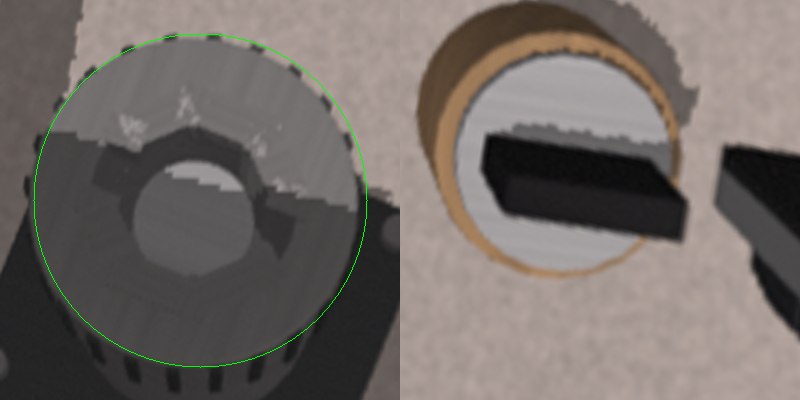

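Slot ends at ortho (100,170) and (289,236) give a slot yaw of about -0.345 rad and a ring centre near (0.4845, 0.151). The bar top is centred near (0.590, -0.126). I'll move above the closure and take a closer look.

```bash
python3 - <<'E'
from h import *
go([.590,-.1255,.17],2.985)
E
```

```text
dp [-0.129  -0.3203  0.1983] yaw 2.9785 tilt [-7.e-04  1.e-04 -1.e+00] t 4.9 F [ 0.1  0.5 -0.6]
turnz total shares -0.053780017708441694
```

Request:
move_arm:
  dp:
    - [-0.043, -0.1068, 0.02]
    - [-0.043, -0.1068, 0.06]
    - [-0.043, -0.1067, 0.1183]
    - [0, 0, 0]
    - [0, 0, 0]
  turn:
    - [0, 0, 0]
    - [0, 0, 0]
    - [0, 0, -0.05]
    - [0, 0, 0]
    - [0, 0, 0]
  fingers: [85, 85, 85, 85, 85]

```text
clock: 5.52
position: [0.5901, -0.1229, 0.1734]
tcp_rot: [0.0, 0.078, 0.997, 0.0]
contact_force: [0.1, 0.3, 0.7]
finger_gap: 0.0848
```

```bash
python3 - <<'E'
from h import *
s=monitor.sense();p,d=imaging.capture('wrist');np.savez('pics/w2.npz',p=p,d=d,q=s['tcp_rot'],x=s['position'])
b=ortho(p,s,(.590,-.1255),.078,.05,.00025)
c=ortho(p,s,(.590,-.1255),.046,.05,.00025)
cv2.imwrite('pics/o2.png',np.hstack([b,c])[:,:,::-1]);go([.590,-.1255,.05],2.985)
E
```

```text
dp [ 0.0009 -0.0074  0.3108] yaw 2.9861 tilt [ 2.e-03 -5.e-04 -1.e+00] t 5.575 F [ 0.6  1.8 -0.1]
turnz total shares 0.009098844165074857
```

View pics/o2.png

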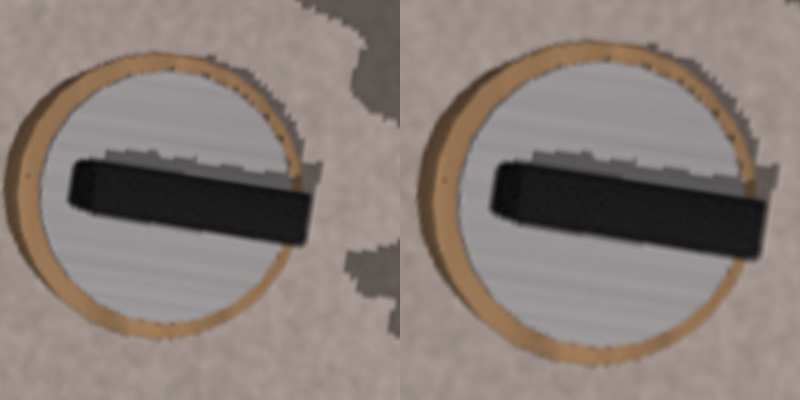

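Bar top centre is (0.590,-0.126) and its yaw is -0.154; the cap centre agrees to about 1 mm. Descending to grasp.

```bash
python3 - <<'E'
from h import *
go([.5905,-.1263,.052],2.988)
E
```

```text
dp [-0.0007 -0.0092  0.3058] yaw 2.9861 tilt [ 2.e-03 -5.e-04 -1.e+00] t 5.575 F [ 0.6  1.8 -0.1]
turnz total shares -0.015901155834926094
```

Request:
move_arm:
  dp:
    - [-0.001, -0.002, 0.08]
    - [0, 0, 0.08]
    - [0, 0, 0.07]
    - [0, 0, 0.04]
    - [0, 0, 0]
    - [0, 0, 0]
  turn:
    - [0, 0, 0]
    - [0, 0, 0]
    - [0, 0, 0]
    - [0, 0, 0]
    - [0, 0, 0]
    - [0, 0, 0]
  fingers: [85, 85, 70, 50, 40, 30]

```text
clock: 6.32
position: [0.5914, -0.1241, 0.0667]
tcp_rot: [0.001, 0.078, 0.997, -0.0]
contact_force: [-0.5, 0.8, -0.3]
finger_gap: 0.0299
```

```bash
python3 - <<'E'
from h import *
print(monitor.sense()['position'],monitor.sense()['finger_gap']);go([.5905,-.1263,.051],2.988)
E
```

```text
[ 0.59137808 -0.12414346  0.06673814] 0.029886572144846173
dp [ 0.0014 -0.0056  0.0393] yaw 2.9861 tilt [ 0.0027 -0.0011 -1.    ] t 6.325 F [-0.5  0.8 -0.3]
turnz total shares -0.015449925206985812
```

Request:
move_arm:
  dp:
    - [0.0014, -0.0056, 0.015]
    - [0, 0, 0.015]
    - [0, 0, 0.009]
    - [0, 0, 0]
  turn:
    - [0, 0, 0]
    - [0, 0, 0]
    - [0, 0, 0]
    - [0, 0, 0]
  fingers: [30, 30, 30, 30]

```text
clock: 6.82
position: [0.5889, -0.126, 0.0488]
tcp_rot: [-0.0, 0.078, 0.997, 0.0]
contact_force: [-0.8, -0.7, 0.2]
finger_gap: 0.0303
```

Request:
move_arm:
  dp:
    - [0, 0, 0]
    - [0, 0, 0]
    - [0, 0, 0]
    - [0, 0, 0]
  turn:
    - [0, 0, 0]
    - [0, 0, 0]
    - [0, 0, 0]
    - [0, 0, 0]
  fingers: [5, 5, 5, 5]
  force: 70

```text
clock: 7.32
position: [0.5895, -0.1262, 0.0496]
tcp_rot: [0.0, 0.078, 0.997, -0.0]
contact_force: [0.1, -0.0, 0.3]
finger_gap: 0.0128
```

```bash
python3 - <<'E'
from h import *
s=monitor.sense();print(s['position'],s['finger_gap']);go([.5905,-.1263,.155],2.988)
E
```

```text
[ 0.58945199 -0.12618521  0.04957115] 0.012814800247518836
dp [-2.800e-03  1.000e-04 -2.636e-01] yaw 2.9858 tilt [ 4.e-04 -2.e-04 -1.e+00] t 7.325 F [ 0.1 -0.   0.3]
turnz total shares -0.01841422687206551
```

Request:
move_arm:
  dp:
    - [0, 0, -0.05]
    - [0, 0, -0.08]
    - [0, 0, -0.08]
    - [0, 0, -0.08]
    - [0, 0, 0]
    - [0, 0, 0]
  turn:
    - [0, 0, 0]
    - [0, 0, 0]
    - [0, 0, 0]
    - [0, 0, 0]
    - [0, 0, 0]
    - [0, 0, 0]
  fingers: [5, 5, 5, 5, 5, 5]

```text
clock: 8.07
position: [0.5884, -0.1257, 0.1642]
tcp_rot: [-0.001, 0.078, 0.997, 0.0]
contact_force: [-0.3, -0.4, -2.4]
finger_gap: 0.0133
```

```bash
python3 - <<'E'
from h import *
s=monitor.sense();print(s['position'],s['finger_gap']);go([.4837,.1516,.165],2.797)
E
```

```text
[ 0.58840793 -0.12570202  0.1641893 ] 0.013299082498208917
dp [ 0.3662  0.6442 -0.0009] yaw 2.9858 tilt [-1.9e-03  9.0e-04 -1.0e+00] t 8.075 F [-0.3 -0.4 -2.4]
turnz total shares 1.5731832265338808
```

Request:
move_arm:
  dp:
    - [0.05, 0.09, 0]
    - [0.06, 0.106, 0]
    - [0.06, 0.106, 0]
    - [0.06, 0.106, 0]
    - [0.06, 0.106, 0]
    - [0.05, 0.09, 0]
    - [0.026, 0.04, 0]
    - [0, 0, 0]
    - [0, 0, 0]
    - [0, 0, 0]
  turn:
    - [0, 0, 0]
    - [0, 0, 0]
    - [0, 0, 0]
    - [0, 0, 0]
    - [0, 0, 0]
    - [0, 0, 0]
    - [0, 0, 0.8]
    - [0, 0, 0.77]
    - [0, 0, 0]
    - [0, 0, 0]
  fingers: [5, 5, 5, 5, 5, 5, 5, 5, 5, 5]

```text
clock: 9.32
position: [0.4841, 0.1508, 0.1643]
tcp_rot: [-0.001, 0.171, 0.985, -0.0]
contact_force: [0.3, -0.3, -2.1]
finger_gap: 0.0129
```

```bash
python3 - <<'E'
from h import *
s=monitor.sense();print(s['position'],s['finger_gap']);p,d=imaging.capture('wrist');np.savez('pics/w3.npz',p=p,d=d,q=s['tcp_rot'],x=s['position'])
cv2.imwrite('pics/w3.png',p[:,:,::-1])
go([.4837,.1516,.13],2.797)
E
```

```text
[0.48407357 0.15082667 0.16432926] 0.01287783463861998
dp [0.0019 0.0015 0.0865] yaw 2.7979 tilt [-1.4e-03 -1.0e-04 -1.0e+00] t 9.375 F [-0.3  0.3 -3. ]
turnz total shares 0.007559880763130522
```

View pics/w3.png

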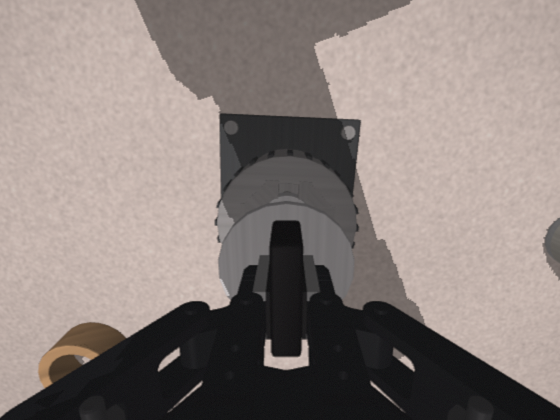

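The slot end is at about (289,187), cap and bar are centred on column 287, and the ring on about 287.5, so the sideways alignment is good. I'll check the fore-aft direction numerically.

```bash
python3 - <<'E'
from h import *
w=np.load('pics/w3.npz');s=dict(tcp_rot=w['q'],position=w['x']);Rt,x=tool(s)
f=lambda px,z:print(z,np.round((plane(px,z,'wrist',s)-x)@Rt*1000,1).tolist())
f([[287,247],[287,356]],.1927)      # bar top ends
f([[287,203],[219,268],[355,268]],.1607) # cap top edge
f([[288,152],[217,222],[357,222],[278,182],[299,182]],.1)    # ring edge
p=w['p'];print(p[140:260:2,288].sum(1).tolist()); print(p[330:370:2,288].sum(1).tolist());print(p[188,265:312].sum(1).tolist())
E
```

```text
0.1927 [[25.2, 0.6, -28.3], [-28.1, 0.7, -28.4]]
0.1607 [[34.6, 0.7, 3.7], [-0.7, -34.9, 3.7], [-0.7, 36.3, 3.6]]
0.1 [[52.6, 1.5, 64.4], [3.8, -48.5, 64.4], [3.8, 50.3, 64.3], [32.5, -5.2, 64.4], [32.5, 9.0, 64.4]]
[132, 130, 131, 133, 134, 98, 101, 130, 225, 260, 260, 255, 262, 265, 261, 258, 259, 257, 258, 263, 266, 262, 253, 254, 255, 248, 214, 224, 328, 331, 317, 226, 313, 341, 340, 341, 340, 342, 341, 344, 195, 48, 46, 45, 53, 49, 54, 49, 51, 50, 46, 47, 62, 70, 83, 78, 82, 79, 75, 76]
[67, 68, 78, 77, 71, 72, 70, 70, 71, 70, 72, 66, 61, 240, 577, 581, 576, 571, 553, 521]
[255, 260, 259, 256, 262, 259, 260, 258, 256, 258, 257, 255, 255, 233, 249, 264, 268, 265, 267, 261, 258, 258, 258, 255, 252, 255, 259, 264, 265, 258, 260, 264, 261, 237, 243, 255, 252, 249, 248, 251, 253, 255, 251, 250, 245, 251, 252]
```

Request:
move_arm:
  dp:
    - [0.0037, 0.0013, 0.02]
    - [0, 0, 0.03]
    - [0, 0, 0.015]
    - [0, 0, 0]
    - [0, 0, 0]
  turn:
    - [0, 0, 0]
    - [0, 0, 0]
    - [0, 0, 0]
    - [0, 0, 0]
    - [0, 0, 0]
  fingers: [5, 5, 5, 5, 5]

```text
clock: 10.0
position: [0.4836, 0.1521, 0.1396]
tcp_rot: [0.0, 0.171, 0.985, 0.0]
contact_force: [-0.5, -0.5, -2.5]
finger_gap: 0.0125
```

Request:
move_arm:
  dp:
    - [0, 0, 0.006]
    - [0, 0, 0.006]
    - [0, 0, 0.006]
    - [0, 0, 0]
  turn:
    - [0, 0, 0]
    - [0, 0, 0]
    - [0, 0, 0]
    - [0, 0, 0]
  fingers: [5, 5, 5, 5]

```text
clock: 10.5
position: [0.4832, 0.1521, 0.1319]
tcp_rot: [-0.0, 0.171, 0.985, -0.0]
contact_force: [-0.3, 0.1, -2.3]
finger_gap: 0.0131
```

```bash
python3 - <<'E'
from h import *
s=monitor.sense();print(s['position'],s['torque']);go([.4830,.1523,.128],2.797)
E
```

```text
[0.48319003 0.15207065 0.13186197] [-0.03261357 -0.01299722 -0.00939384]
dp [0.0006 0.0004 0.0097] yaw 2.7974 tilt [-6.e-04 -0.e+00 -1.e+00] t 10.5 F [-0.3  0.1 -2.3]
turnz total shares 0.0031718683859575476
```

Request:
move_arm:
  dp:
    - [0, 0, 0.004]
    - [0, 0, 0.004]
    - [0, 0, 0.003]
    - [0, 0, 0]
  turn:
    - [0, 0, 0]
    - [0, 0, 0]
    - [0, 0, 0]
    - [0, 0, 0]
  fingers: [5, 5, 5, 5]

```text
clock: 11.0
position: [0.4833, 0.1521, 0.1276]
tcp_rot: [-0.0, 0.171, 0.985, -0.0]
contact_force: [-1.0, -0.1, -2.9]
finger_gap: 0.0127
```

Request:
move_arm:
  dp:
    - [0, 0, 0.003]
    - [0, 0, 0.003]
    - [0, 0, 0]
  turn:
    - [0, 0, 0]
    - [0, 0, 0]
    - [0, 0, 0]
  fingers: [5, 5, 5]

```text
clock: 11.38
position: [0.4833, 0.1521, 0.1252]
tcp_rot: [-0.0, 0.171, 0.985, -0.0]
contact_force: [0.1, -0.7, -1.5]
finger_gap: 0.013
```

Request:
move_arm:
  dp:
    - [0, 0, 0.003]
    - [0, 0, 0.003]
    - [0, 0, 0]
  turn:
    - [0, 0, 0]
    - [0, 0, 0]
    - [0, 0, 0]
  fingers: [5, 5, 5]

```text
clock: 11.75
position: [0.4837, 0.1521, 0.1235]
tcp_rot: [0.0, 0.171, 0.985, 0.0]
contact_force: [-0.8, -0.6, 1.0]
finger_gap: 0.0129
```

Request:
move_arm:
  dp:
    - [0, 0, 0.003]
    - [0, 0, 0.003]
    - [0, 0, 0]
  turn:
    - [0, 0, 0]
    - [0, 0, 0]
    - [0, 0, 0]
  fingers: [5, 5, 5]

```text
clock: 12.12
position: [0.4838, 0.1521, 0.1208]
tcp_rot: [0.0, 0.171, 0.985, 0.0]
contact_force: [0.0, -0.1, 2.8]
finger_gap: 0.0129
```

Request:
move_arm:
  dp:
    - [0, 0, 0.004]
    - [0, 0, 0.004]
    - [0, 0, 0.004]
    - [0, 0, 0]
  turn:
    - [0, 0, 0]
    - [0, 0, 0]
    - [0, 0, 0]
    - [0, 0, 0]
  fingers: [5, 5, 5, 5]

```text
clock: 12.62
position: [0.4838, 0.1521, 0.116]
tcp_rot: [0.0, 0.171, 0.985, 0.0]
contact_force: [0.5, 0.2, 4.2]
finger_gap: 0.0126
```

Request:
move_arm:
  dp:
    - [0, 0, 0.004]
    - [0, 0, 0.004]
    - [0, 0, 0.004]
    - [0, 0, 0]
  turn:
    - [0, 0, 0]
    - [0, 0, 0]
    - [0, 0, 0]
    - [0, 0, 0]
  fingers: [5, 5, 5, 5]

```text
clock: 13.12
position: [0.4838, 0.1521, 0.1113]
tcp_rot: [0.0, 0.171, 0.985, 0.0]
contact_force: [-0.3, 0.6, 6.2]
finger_gap: 0.0128
```

```bash
python3 - <<'E'
from h import *
s=monitor.sense();print(s['position'],s['torque']);go([.4830,.1523,.1108],2.797)
E
```

```text
[0.48375629 0.15211817 0.11134358] [-0.00729923  0.13795869 -0.07889451]
dp [ 0.0019 -0.0002  0.0014] yaw 2.7974 tilt [ 7.e-04  1.e-04 -1.e+00] t 13.125 F [-0.3  0.6  6.2]
turnz total shares 0.003533776895781049
```

Request:
move_arm:
  dp:
    - [0, 0, 0.002]
    - [0, 0, 0]
    - [0, 0, 0]
    - [0, 0, 0]
  turn:
    - [0, 0, 0]
    - [0, 0, 0]
    - [0, 0, 0.4]
    - [0, 0, 0.4]
  fingers: [5, 5, 5, 5]

```text
clock: 13.62
position: [0.4838, 0.1521, 0.1107]
tcp_rot: [0.0, 0.219, 0.976, 0.0]
contact_force: [-1.1, 0.2, 7.6]
finger_gap: 0.013
```

Request:
move_arm:
  dp:
    - [0, 0, 0]
    - [0, 0, 0]
    - [0, 0, 0]
    - [0, 0, 0]
  turn:
    - [0, 0, 0.4]
    - [0, 0, 0.4]
    - [0, 0, 0.4]
    - [0, 0, 0]
  fingers: [5, 5, 5, 5]

```text
clock: 14.12
position: [0.4841, 0.1522, 0.1108]
tcp_rot: [0.001, 0.288, 0.958, 0.0]
contact_force: [0.1, 0.0, 5.8]
finger_gap: 0.013
```

```bash
python3 - <<'E'
from h import *
s=monitor.sense();print(s['position'],s['torque']);go([.4838,.1521,.1108],1.23)
E
```

```text
[0.48405797 0.15215721 0.11084395] [-0.03235685  0.06244813 -0.07386196]
dp [ 0.0005 -0.0005  0.0001] yaw 2.557 tilt [ 1.5e-03  2.0e-04 -1.0e+00] t 14.125 F [0.1 0.  5.8]
turnz total shares 11.058546316378793
```

Request:
move_arm:
  dp:
    - [0, 0.0003, 0]
    - [0, 0.0003, 0]
    - [0, 0.0003, 0]
    - [0, 0.0003, 0]
    - [0, 0.0003, 0]
    - [0, 0.0003, 0]
    - [0, 0, 0]
  turn:
    - [0, 0, 0.6]
    - [0, 0, 0.6]
    - [0, 0, 0.6]
    - [0, 0, 0.6]
    - [0, 0, 0.6]
    - [0, 0, 0.6]
    - [0, 0, 0]
  fingers: [5, 5, 5, 5, 5, 5, 5]

```text
clock: 15.0
position: [0.4843, 0.1526, 0.1107]
tcp_rot: [0.0, 0.487, 0.874, 0.0]
contact_force: [-1.3, -1.2, 7.8]
finger_gap: 0.0126
```

Request:
move_arm:
  dp:
    - [0, 0.0003, 0]
    - [0, 0.0003, 0]
    - [0, 0.0003, 0]
    - [0, 0.0003, 0]
    - [0, 0.0003, 0]
    - [0, 0.0003, 0]
    - [0, 0, 0]
  turn:
    - [0, 0, 0.6]
    - [0, 0, 0.6]
    - [0, 0, 0.6]
    - [0, 0, 0.6]
    - [0, 0, 0.6]
    - [0, 0, 0.6]
    - [0, 0, 0]
  fingers: [5, 5, 5, 5, 5, 5, 5]

```text
clock: 15.88
position: [0.4847, 0.1528, 0.1106]
tcp_rot: [0.0, 0.663, 0.749, -0.0]
contact_force: [-2.1, -1.2, 6.6]
finger_gap: 0.0132
```

```bash
python3 - <<'E'
from h import *
s=monitor.sense();print(s['position'],s['torque']);go([.4838,.1521,.1108],1.23)
E
```

```text
[0.48466245 0.15280912 0.1105507 ] [-0.08356202  0.32879276 -0.07223355]
dp [-0.0015 -0.0024 -0.0006] yaw 1.6929 tilt [-0.e+00 -2.e-04 -1.e+00] t 15.875 F [-2.1 -1.2  6.6]
turnz total shares 3.857511088117575
```

Request:
move_arm:
  dp:
    - [0, 0.0003, 0]
    - [0, 0.0003, 0]
    - [0, 0.0003, 0]
    - [0, 0.0003, 0]
    - [0, 0.0003, 0]
    - [0, 0.0003, 0]
    - [0, 0.0003, 0]
    - [0, 0, 0]
    - [0, 0, 0]
  turn:
    - [0, 0, 0.6]
    - [0, 0, 0.6]
    - [0, 0, 0.6]
    - [0, 0, 0.6]
    - [0, 0, 0.6]
    - [0, 0, 0.6]
    - [0, 0, 0.3]
    - [0, 0, 0]
    - [0, 0, 0]
  fingers: [5, 5, 5, 5, 5, 5, 5, 5, 5]

```text
clock: 17.0
position: [0.4849, 0.1528, 0.1103]
tcp_rot: [-0.0, 0.818, 0.575, -0.001]
contact_force: [-3.1, -0.1, 6.8]
finger_gap: 0.0127
```

Request:
move_arm:
  dp:
    - [0, 0, -0.004]
    - [0, 0, -0.004]
    - [0, 0, -0.002]
    - [0, 0, 0]
  turn:
    - [0, 0, 0]
    - [0, 0, 0]
    - [0, 0, 0]
    - [0, 0, 0]
  fingers: [5, 5, 5, 5]

```text
clock: 17.5
position: [0.4849, 0.1528, 0.114]
tcp_rot: [-0.0, 0.818, 0.575, -0.001]
contact_force: [-4.1, 0.4, 5.5]
finger_gap: 0.0129
```

```bash
python3 - <<'E'
from h import *
s=monitor.sense();print(s['position'],s['torque']);go([.4838,.1521,.1156],1.226)
E
```

```text
[0.48487894 0.15281455 0.11395138] [0.07085921 0.67669777 0.04206869]
dp [-0.0026 -0.0019 -0.0041] yaw 1.2254 tilt [-0.0014 -0.     -1.    ] t 17.5 F [-4.1  0.4  5.5]
turnz total shares -0.004997163128458068
```

Request:
move_arm:
  dp:
    - [0, 0, -0.003]
    - [0, 0, -0.002]
    - [0, 0, 0]
  turn:
    - [0, 0, 0]
    - [0, 0, 0]
    - [0, 0, 0]
  fingers: [5, 5, 5]

```text
clock: 17.88
position: [0.4849, 0.1528, 0.1156]
tcp_rot: [-0.0, 0.818, 0.575, -0.0]
contact_force: [-2.1, -0.4, -0.4]
finger_gap: 0.013
```

Request:
move_arm:
  dp:
    - [0, 0, 0]
    - [0, 0, 0]
    - [0, 0, 0]
    - [0, 0, 0]
  turn:
    - [0, 0, 0]
    - [0, 0, 0]
    - [0, 0, 0]
    - [0, 0, 0]
  fingers: [30, 40, 40, 40]

```text
clock: 18.38
position: [0.4856, 0.1528, 0.1163]
tcp_rot: [0.0, 0.818, 0.575, 0.0]
contact_force: [-0.1, 0.1, -0.3]
finger_gap: 0.0401
```

Request:
move_arm:
  dp:
    - [0, 0, -0.03]
    - [0, 0, -0.06]
    - [0, 0, -0.1]
    - [0, 0, -0.1]
    - [0, 0, 0]
    - [0, 0, 0]
  turn:
    - [0, 0, 0]
    - [0, 0, 0]
    - [0, 0, 0]
    - [0, 0, 0]
    - [0, 0, 0]
    - [0, 0, 0]
  fingers: [40, 40, 40, 40, 40, 40]

```text
clock: 19.12
position: [0.4851, 0.1528, 0.232]
tcp_rot: [-0.0, 0.818, 0.575, -0.0]
contact_force: [-0.5, 0.5, -0.3]
finger_gap: 0.0399
```

```bash
python3 - <<'E'
from h import *
s=monitor.sense();p,d=imaging.capture('wrist');print(s['position'],s['contact_force'])
a=ortho(p,s,(.4845,.1515),.144,.06,.0003);c=ortho(p,s,(.4845,.1515),.112,.06,.0003)
cv2.imwrite('pics/o4.png',np.hstack([a,c])[:,:,::-1])
m,A,o=cam('wrist',s)
# height of cap / ring / bar top from depth
v,u=np.mgrid[0:420,0:560];q=cv2.undistortPoints(np.c_[u.ravel(),v.ravel()].astype(float)[:,None],m['mtx'],m['dist'])[:,0]
P=np.c_[q,np.ones(len(q))]*d.reshape(-1,1)@A.T+o;P=P[d.ravel()>0]
r=np.hypot(P[:,0]-.4845,P[:,1]-.1515);
for lo,hi in((0,.027),(.015,.033),(.039,.047)): 
    z=P[(r>lo)&(r<hi)&(P[:,2]>.08)&(P[:,2]<.16),2];h,e=np.histogram(z,40,(.09,.16));k=np.argsort(h)[-4:];print(lo,[(round(e[i]*1000,1),h[i]) for i in k])
E
```

```text
[0.48509528 0.15278194 0.23200352] [-0.50337986  0.45838081 -0.34091629]
0 [(np.float64(142.5), np.int64(462)), (np.float64(112.8), np.int64(598)), (np.float64(144.2), np.int64(636)), (np.float64(111.0), np.int64(1173))]
0.015 [(np.float64(142.5), np.int64(241)), (np.float64(144.2), np.int64(307)), (np.float64(112.8), np.int64(960)), (np.float64(111.0), np.int64(1766))]
0.039 [(np.float64(158.2), np.int64(0)), (np.float64(97.0), np.int64(109)), (np.float64(100.5), np.int64(398)), (np.float64(98.8), np.int64(1787))]
```

View pics/o4.png

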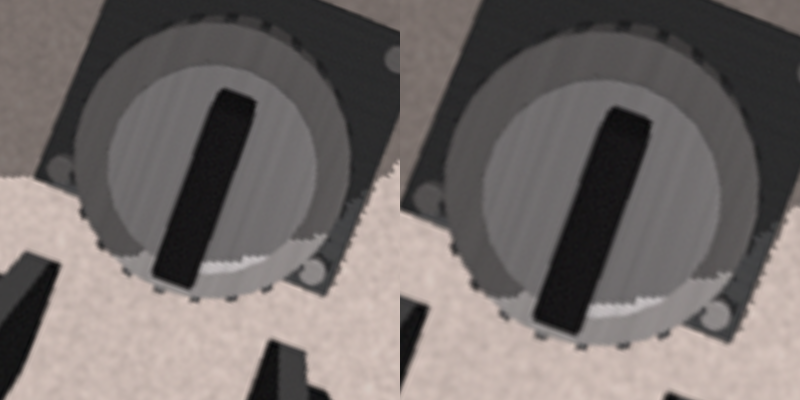

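The cap is concentric with the ring and the bar lies across the slots, near the mould's y axis. The cap top at about 112 mm and bar top at about 144 mm put the closure's origin at about 77 mm, which is the locked height. Handing in.

```bash
python3 -c "
from station import job;print(job.sign_off())"
```

```text
the job is handed in; nothing more can be done
None
```

The closure is locked in the mould and the job is handed in, at about 19 s of the 67 s allowed; the hand-in gave no verdict.

- **What I did:** I gripped the closure by its bar and lifted it out of the stand. The wrist camera showed the slots at about -0.345 rad world yaw. I lowered it into them with no sign of the lugs catching on the ring. I then pushed it to about 72 mm, turned it 1.57 rad clockwise, let it spring up and let go.
- **Force:** Every wrist force reading I took while pressing and twisting was under 9 N.
- **Height:** After I let go, depth readings put the cap top at about 112 mm and the bar top at about 144 mm. Both give the origin at about 77 mm, the locked height.
- **Position:** The last picture shows the cap centred in the ring and the bar along the mould's y axis within about 0.05 rad. The gripper is about 40 mm clear above the bar.
- **Disagreements:** The camera estimates of the closure and ring centres differed by 1–2 mm. The closure also sat about 1.4 mm off-centre along the grip, so I shifted the pivot slightly during the twist. The side force rose to about 4 N and was gone after release.
- **Not checked:** I did not measure the dishes, wash bottle, jar and spanner again. The arm kept well clear of them.

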